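# Swap tight bottle stoppers for vent caps

### The job

Break the tight grey stoppers free from the sample bottles in the rack by twisting them back and forth while pulling up, without lifting a bottle out of its pocket, and put them in the tray. Then close each of the three bottles, including any that was already open, with a white vent cap pressed down until its flange sits flat on the rim. Leave the wash bottle and the soil dish as they stand.

Things in the scene. Friction and masses are not known exactly. Their poses are not given: they have to be found in the camera images.
- rack: Fixed grey rack 88 x 286 mm with three square pockets in a row along its own y axis, centres at y = -92, 0 and +92 mm. Pocket floors 8 mm above the bench, wall tops at 38 mm; pockets are 66 mm square and hold a bottle with 2 mm play each side, and stop it from turning. Origin: centre of the underside, on the bench.
- tray: Fixed grey open tray 170 (own x) x 210 (own y) x 32 mm high, walls and floor 4 to 5 mm thick. Origin: centre of the underside, on the bench. It stands to one side of the rack, the caps to the other; which side varies.
- wash_bottle: Bystander: loose clear wash bottle, 60 mm diameter, 178 mm high with its bent spout, 0.3 kg. Origin: centre of the underside.
- dish: Bystander: loose round glass dish of soil, 90 mm diameter, 14 mm high. Origin: centre of the underside.
- bottle1: Loose square white plastic bottle in rack pocket 1 (rack y = -92 mm), body 62 x 62 x 74 mm, round neck 47 mm outside, rim 105 mm above its origin. 0.46 kg give or take 10 % (4.5 N), so a straight pull on its stopper lifts the bottle too. Origin: centre of the underside; z up.
- bottle1_rim (a point): Centre of the mouth of bottle 1, level with the rim. Mouth 36 mm wide, with four springy seal beads 8 mm below the rim. A tight stopper holds with about 24 N straight; while being turned (about 0.35 N m) it slides up easily, 2 to 3 mm per 1.2 rad stroke, and is free once raised 14 mm.
- stopper1: Tight grey stopper in bottle 1 (None if that bottle starts open), 45 g. Plug 30 mm diameter, z = 0 to 22 mm (lowest 3 mm 22 mm wide); flange 44 mm diameter, z = 22 to 27, resting on the rim; flat thumb grip z = 27 to 53, 14 mm thick along its own x, 36 mm wide along its own y. Origin: centre of the plug's underside; z up.
- bottle2: Loose square white plastic bottle in rack pocket 2 (rack y = 0 mm), body 62 x 62 x 74 mm, round neck 47 mm outside, rim 105 mm above its origin. 0.46 kg give or take 10 % (4.5 N), so a straight pull on its stopper lifts the bottle too. Origin: centre of the underside; z up.
- bottle2_rim (a point): Centre of the mouth of bottle 2, level with the rim. Mouth 36 mm wide, with four springy seal beads 8 mm below the rim. A tight stopper holds with about 24 N straight; while being turned (about 0.35 N m) it slides up easily, 2 to 3 mm per 1.2 rad stroke, and is free once raised 14 mm.
- stopper2: Tight grey stopper in bottle 2 (None if that bottle starts open), 45 g. Plug 30 mm diameter, z = 0 to 22 mm (lowest 3 mm 22 mm wide); flange 44 mm diameter, z = 22 to 27, resting on the rim; flat thumb grip z = 27 to 53, 14 mm thick along its own x, 36 mm wide along its own y. Origin: centre of the plug's underside; z up.
- bottle3: Loose square white plastic bottle in rack pocket 3 (rack y = 92 mm), body 62 x 62 x 74 mm, round neck 47 mm outside, rim 105 mm above its origin. 0.46 kg give or take 10 % (4.5 N), so a straight pull on its stopper lifts the bottle too. Origin: centre of the underside; z up.
- bottle3_rim (a point): Centre of the mouth of bottle 3, level with the rim. Mouth 36 mm wide, with four springy seal beads 8 mm below the rim. A tight stopper holds with about 24 N straight; while being turned (about 0.35 N m) it slides up easily, 2 to 3 mm per 1.2 rad stroke, and is free once raised 14 mm.
- stopper3: Tight grey stopper in bottle 3 (None if that bottle starts open), 45 g. Plug 30 mm diameter, z = 0 to 22 mm (lowest 3 mm 22 mm wide); flange 44 mm diameter, z = 22 to 27, resting on the rim; flat thumb grip z = 27 to 53, 14 mm thick along its own x, 36 mm wide along its own y. Origin: centre of the plug's underside; z up.
- cap1: Loose white vent cap (three alike, any fits any bottle) standing on the bench, 30 g. Plug 27.6 mm diameter, z = 0 to 14 mm (lowest 2 mm 25.6 mm), heavy at the foot; flange 44 mm, z = 14 to 19; round knob 18 mm, z = 19 to 39. In a mouth it stops about 7 mm proud on the beads; 10 to 20 N down on the knob sends it home, flange on the rim. Origin: centre of the plug's underside; z up.
- cap2: Loose white vent cap (three alike, any fits any bottle) standing on the bench, 30 g. Plug 27.6 mm diameter, z = 0 to 14 mm (lowest 2 mm 25.6 mm), heavy at the foot; flange 44 mm, z = 14 to 19; round knob 18 mm, z = 19 to 39. In a mouth it stops about 7 mm proud on the beads; 10 to 20 N down on the knob sends it home, flange on the rim. Origin: centre of the plug's underside; z up.
- cap3: Loose white vent cap (three alike, any fits any bottle) standing on the bench, 30 g. Plug 27.6 mm diameter, z = 0 to 14 mm (lowest 2 mm 25.6 mm), heavy at the foot; flange 44 mm, z = 14 to 19; round knob 18 mm, z = 19 to 39. In a mouth it stops about 7 mm proud on the beads; 10 to 20 N down on the knob sends it home, flange on the rim. Origin: centre of the plug's underside; z up.
Not all that is in view belongs to the job. Leave any purple look-alike of the stopper2 alone.

How it is judged:
At the end, for the whole second after the job is handed in: Every stopper lies or stands at rest inside the tray; all three bottles stand upright down in their rack pockets (within 3 mm of the floor); each has a vent cap centred and level in its mouth with the flange on the rim (less than 2 mm gap), at rest (z of each of bottle1, bottle2, bottle3 in the frame of rack below 0.011 m and angle between each of bottle1, bottle2, bottle3's own z axis and vertical below 0.06 rad and linear speed of each of bottle1, stopper1, bottle2, stopper2, bottle3, stopper3 below 0.02 m/s and ((horizontal distance between cap1 and bottle1_rim below 0.004 m and z of cap1 in the frame of bottle1 between 0.087 and 0.093 m and angle between the z axis of cap1 and the z axis of bottle1, either way round below 0.08 rad and linear speed of cap1 below 0.02 m/s) or (horizontal distance between cap2 and bottle1_rim below 0.004 m and z of cap2 in the frame of bottle1 between 0.087 and 0.093 m and angle between the z axis of cap2 and the z axis of bottle1, either way round below 0.08 rad and linear speed of cap2 below 0.02 m/s) or (horizontal distance between cap3 and bottle1_rim below 0.004 m and z of cap3 in the frame of bottle1 between 0.087 and 0.093 m and angle between the z axis of cap3 and the z axis of bottle1, either way round below 0.08 rad and linear speed of cap3 below 0.02 m/s)) and x of stopper1 in the frame of tray between -0.085 and 0.085 m and y of stopper1 in the frame of tray between -0.105 and 0.105 m and z of each of stopper1, stopper2, stopper3 in the frame of tray below 0.05 m and ((horizontal distance between cap1 and bottle2_rim below 0.004 m and z of cap1 in the frame of bottle2 between 0.087 and 0.093 m and angle between the z axis of cap1 and the z axis of bottle2, either way round below 0.08 rad and linear speed of cap1 below 0.02 m/s) or (horizontal distance between cap2 and bottle2_rim below 0.004 m and z of cap2 in the frame of bottle2 between 0.087 and 0.093 m and angle between the z axis of cap2 and the z axis of bottle2, either way round below 0.08 rad and linear speed of cap2 below 0.02 m/s) or (horizontal distance between cap3 and bottle2_rim below 0.004 m and z of cap3 in the frame of bottle2 between 0.087 and 0.093 m and angle between the z axis of cap3 and the z axis of bottle2, either way round below 0.08 rad and linear speed of cap3 below 0.02 m/s)) and x of stopper2 in the frame of tray between -0.085 and 0.085 m and y of stopper2 in the frame of tray between -0.105 and 0.105 m and ((horizontal distance between cap1 and bottle3_rim below 0.004 m and z of cap1 in the frame of bottle3 between 0.087 and 0.093 m and angle between the z axis of cap1 and the z axis of bottle3, either way round below 0.08 rad and linear speed of cap1 below 0.02 m/s) or (horizontal distance between cap2 and bottle3_rim below 0.004 m and z of cap2 in the frame of bottle3 between 0.087 and 0.093 m and angle between the z axis of cap2 and the z axis of bottle3, either way round below 0.08 rad and linear speed of cap2 below 0.02 m/s) or (horizontal distance between cap3 and bottle3_rim below 0.004 m and z of cap3 in the frame of bottle3 between 0.087 and 0.093 m and angle between the z axis of cap3 and the z axis of bottle3, either way round below 0.08 rad and linear speed of cap3 below 0.02 m/s)) and x of stopper3 in the frame of tray between -0.085 and 0.085 m and y of stopper3 in the frame of tray between -0.105 and 0.105 m); the robot touches nothing.
It fails at once if bottle 1 is lifted more than 15 mm in its pocket (z of bottle1 in the frame of rack above 0.023 m).
It fails at once if bottle 2 is lifted more than 15 mm in its pocket (z of bottle2 in the frame of rack above 0.023 m).
It fails at once if bottle 3 is lifted more than 15 mm in its pocket (z of bottle3 in the frame of rack above 0.023 m).
It fails at once if the wash bottle is moved more than 30 mm or tipped (distance of wash_bottle from where it was at the start of the episode above 0.03 m or angle between wash_bottle's own z axis and vertical above 0.5 rad).
It fails at once if the soil dish is moved more than 30 mm or tipped (distance of dish from where it was at the start of the episode above 0.03 m or angle between dish's own z axis and vertical above 0.5 rad).
Of stopper1, stopper2, stopper3 only 2 to 3 are there at a start; the rules pass over those that are not, and their reading is None.
At some moment in a run one of cap1, cap2, cap3 may be knocked a few centimetres aside while the robot is not near it.
It also fails if it takes over 210 s, if anything falls off the work surface, if the arm or the gripper's body presses on something with over 40 N, if the wrist force passes 120 N, or if a joint passes its speed limit or range.

### The arm

A 6-joint arm with a two-finger parallel gripper is mounted at the origin on the work surface. World frame = base frame: x ahead of the robot, y to its left, z up, the work surface at z = 0. Lengths are in m, angles in rad, forces in N, time in s.
With the tool pointing down it reaches from about 0.325 to 0.9 m from the base axis. Payload 6.1 kg.
Tool frame: the origin (TCP) lies on the centre line of the jaws, within the pads' length; the fingertips stand 17 mm ahead of it and the grasp point (between the pads) lies 2 mm behind it (manip.finger_overhang is the distance from the TCP to the fingertips, in m); z points along the fingers, y is the line along which they close (so a half turn about z gives the same grasp; the last joint's range is limited). The gripper opens to 87 mm and grips with 3 to 60 N. Pads are 19 mm wide; open, the fingers measure 117 mm over their backs; the gripper's body (75 mm by 190 mm) begins 51 mm behind the grasp point.
Start: joints at [1.124, 0.22, 1.526, -0, 1.395, -0.126], TCP at [0.197, 0.593, 0.24] pointing down, gripper open.
Joint ranges: [-2.98, 2.98], [-0.91, 2.08], [0.09, 2.57], [-1.24, 4.39], [0.2, 2.65], [-2.68, 2.68]. Speed limits (rad/s): [2.57, 2.57, 3.01, 3.14, 3.14, 3.14].

### API

Orientations are given as a unit quaternion [w, x, y, z].
In Python, from cell import manip gives the robot as it stands. The module is installed in compiled form; this text tells all that it offers.
- The arm moves only by the tool carry_out, never from a script. Its argument "series" is a list of rows, each a list of 5 numbers: the shift along the tool's x, y, z in units of 25 mm (1.0 is 25 mm), then the turn about the tool's z in units of 6 degrees (1.0 is 6 degrees), then the closure in counts, from 0 (fully open) to 255 (shut). A call has 1 to 20 rows; each row is the pose to reach, as a shift and turn from the pose commanded when the call began, along the tool's axes at that moment; what a row does not reach only later rows make up. A row lasts 1/10 s, in which the tool goes at most 50 mm and 8.59 degrees, less where a joint would pass 70% of its speed; a pose out of reach is approached as far as the arm can. A call with a gripper value outside its range is refused whole. The fingers move at their own pace and stop on an object; "squeeze" is the grip in N (left out, the last holds). Time passes only in rows, so rows that repeat a pose let the fingers close. It gives the time, the measured TCP pose, the force, the opening and the grip force at its end, in the units of the state.
- manip.get_obs(): the state, without advancing time (a new reading comes with each control period).
- manip.capture(name): name is "side" or "top" or "wrist"; returns a dict with "image" (384x512x3 uint8, red, green, blue), "intrinsics" (3x3 intrinsics, pixels), "camera_from_world" (4x4, takes a point from world to camera coordinates). Camera axes: x right, y up, looking along -z (the intrinsics and any distortion apply to the point x, -y, -z); pixel columns grow to the right and rows downward; lengths in m; the calibration is good to about 2 mm. A picture is of the moment at which its call begins. There is no depth.
- manip.hand_in(): hands the job in; it is judged then, once.
The state is a dict: "time_s": time; "joint_positions": joint angles; "joint_velocities": joint speeds; "joint_efforts": joint torques, N m; "position": TCP position; "tcp_rot": TCP orientation; "wrist_force": force on the tool from outside, world axes, zero at the start; "torque": the same for the moment, N m; "width": opening from 0.0 (shut) to 1.0 (fully open); "gripper_force": force on a finger pad.
Only numpy, scipy, OpenCV 4.12 (cv2) and the standard library are available. Lean on these libraries where they do the work, as an engineer would, in place of code of your own. Each camera call takes 0.05 s, during which the arm holds its last target. There are 200 camera calls.

## Working session

There is one attempt and no reset: what is moved stays moved. The work goes in short steps, Python scripts to look and compute and a tool call to move; the robot and the scene stay as the last step left them, time stands still between calls to the robot, and variables do not carry over. Pictures are saved under pics/ and viewed, at most 14 in all, crops included, and the job is handed in when it is done.

Besides the shell and the picture viewer there is one more tool, called after ">>>" as name([rows], argument=value, ...), one row to a line, values as JSON. carry_out: Moves the arm, as the interface text tells. Its arguments: {"type":"object","properties":{"series":{"type":"array"},"squeeze":{"type":"number"}},"required":["series"]}

```bash
mkdir -p pics; cat > h.py <<'E'
import numpy as np, cv2
from cell import manip
def cap(n,f=None):
    c=manip.capture(n)
    if f: cv2.imwrite('pics/'+f,c['image'][:,:,::-1])
    return c
def ray(c,u,v,z):
    "world point at height z seen at pixel u,v"
    K=c['intrinsics'];T=c['camera_from_world']
    d=np.linalg.inv(K)@[u,v,1];d=np.array([d[0],-d[1],-d[2]])
    R=T[:3,:3];o=-R.T@T[:3,3];d=R.T@d
    return o+d*(z-o[2])/d[2]
def proj(c,p):
    T=c['camera_from_world'];q=T[:3,:3]@np.array(p)+T[:3,3]
    q=c['intrinsics']@[q[0],-q[1],-q[2]];return q[:2]/q[2]
E
python3 - <<'E'
from h import *
a=cap('top','top.png');b=cap('side','side.png')
o=manip.get_obs();print(o['position'],o['tcp_rot'],o['width'],manip.finger_overhang)
for c in(a,b):
    T=c['camera_from_world'];print(-T[:3,:3].T@T[:3,3],c['intrinsics'][0,0])
E
```

```text
[0.19685659 0.59264461 0.2385359 ] [-2.60285927e-04  1.59742854e-01  9.87158282e-01 -8.24135798e-04] 1.0019298053427734 0.017
[0.50698785 0.02436239 1.09513821] 396.21756819598926
[0.14588394 0.64537967 0.8805763 ] 433.84617977010123
```

View pics/top.png

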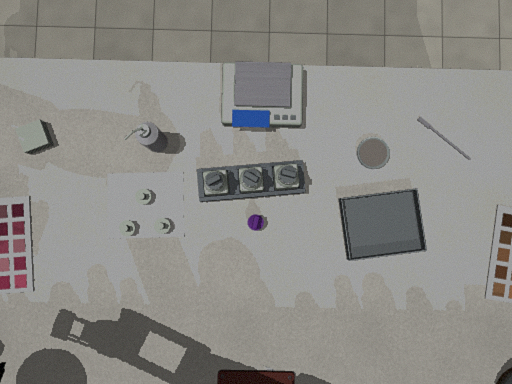

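View pics/side.png

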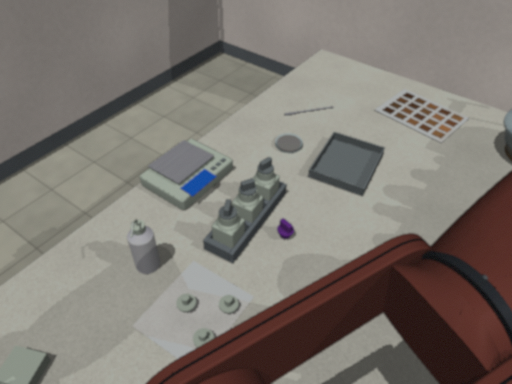

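The top view shows stoppers at about (215,181), (251,179) and (288,176), and caps at (146,197), (130,229) and (165,226). The tray is at (382,224), the dish at (373,153) and the wash bottle at (150,137). Things that could be mistaken for a stopper: the purple look-alike at (256,222), which I leave alone. The grey ones sit on the rack's bottles, and those are my targets. I'll check this in one close crop.

```bash
python3 - <<'E'
from h import *
a=cap('top')
im=a['image'][:,:,::-1]
A=cv2.resize(im[155:245,110:310],None,fx=4,fy=4,interpolation=cv2.INTER_CUBIC)
cv2.imwrite('pics/crop.png',A)
for n,u,v,z in [('s3?',215,181,.166),('s2',251,179,.166),('s1',288,176,.166),('c',146,197,.039),('c',130,229,.039),('c',165,226,.039),('tray',382,224,.03),('dish',373,153,.014),('wash',150,137,.15),('rackA',197,169,.038),('rackB',304,161,.038),('rackC',200,201,.038),('rackD',307,192,.038),('purple',256,222,.03)]:
    print(n,ray(a,u,v,z).round(3))
E
```

```text
s3? [0.594 0.11  0.166]
s2 [0.601 0.025 0.166]
s1 [ 0.61  -0.062  0.166]
c [0.559 0.304 0.039]
c [0.473 0.342 0.039]
c [0.483 0.25  0.039]
tray [ 0.501 -0.33   0.03 ]
dish [ 0.696 -0.31   0.014]
wash [0.698 0.27  0.15 ]
rackA [0.637 0.171 0.038]
rackB [ 0.666 -0.116  0.038]
rackC [0.551 0.16  0.038]
rackD [ 0.582 -0.125  0.038]
purple [0.499 0.009 0.03 ]
```

View pics/crop.png

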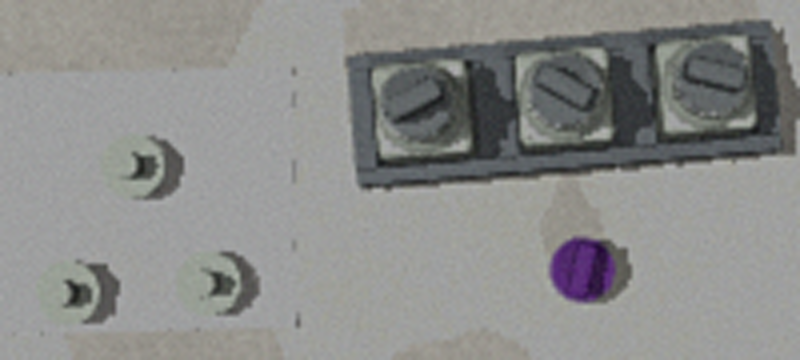

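```bash
cat >> h.py <<'E'
def go(p,phi=None):
    "tool-axis shift (units) and turn (units) from the pose now to world p with closing direction phi (deg, mod 180)"
    from scipy.spatial.transform import Rotation as Ro
    o=manip.get_obs();q=o['tcp_rot'];R=Ro.from_quat([q[1],q[2],q[3],q[0]]).as_matrix()
    s=R.T@(np.array(p)-o['position'])/.025
    f=np.degrees(np.arctan2(R[1,1],R[0,1]))
    t=None if phi is None else -((phi-f+90)%180-90)/6
    return s.round(3),None if t is None else round(t,3),'phi now %.1f'%f,o['position'].round(4)
E
python3 - <<'E'
from h import *
a=cap('top')
g=lambda x,y:ray(a,110+x/4,155+y/4,.144)
for c,e,f in [((415,97),(390,113),(443,85)),((565,86),(540,68),(595,103)),((713,73),(685,66),(740,82))]:
    d=g(*f)-g(*e);ph=np.degrees(np.arctan2(d[1],d[0]))+90
    print(g(*c).round(4),'len',np.hypot(*d[:2]).round(3),'close phi',ph.round(1)%180)
    p=g(*c);p[2]=.24;print(go(p,ph))
E
```

```text
[0.6001 0.1149 0.144 ] len 0.036 close phi 29.4
(array([-21.331, -13.053,  -0.034]), np.float64(7.032), 'phi now 71.6', array([0.1969, 0.5928, 0.2388]))
[0.6089 0.0248 0.144 ] len 0.039 close phi 148.8
(array([-22.804, -16.363,  -0.03 ]), np.float64(-12.861), 'phi now 71.6', array([0.1969, 0.5928, 0.2388]))
[ 0.619  -0.0643  0.144 ] len 0.035 close phi 165.1
(array([-24.31 , -19.62 ,  -0.026]), np.float64(14.423), 'phi now 71.6', array([0.1969, 0.5928, 0.2388]))
```

>>> carry_out([
  [-21.33,-13.05,0,7.03,130],
  [-21.33,-13.05,0,7.03,130],
  [-21.33,-13.05,0,7.03,130],
  [-21.33,-13.05,0,7.03,130],
  [-21.33,-13.05,0,7.03,130],
  [-21.33,-13.05,0,7.03,130],
  [-21.33,-13.05,0,7.03,130],
  [-21.33,-13.05,0,7.03,130],
  [-21.33,-13.05,0,7.03,130],
  [-21.33,-13.05,0,7.03,130],
  [-21.33,-13.05,0,7.03,130],
  [-21.33,-13.05,0,7.03,130],
  [-21.33,-13.05,0,7.03,130],
  [-21.33,-13.05,0,7.03,130],
  [-21.33,-13.05,0,7.03,130],
  [-21.33,-13.05,0,7.03,130],
], squeeze=30)

```text
time_s: 1.8
position: [0.5995, 0.1163, 0.2393]
tcp_rot: [-0.0, 0.504, 0.864, -0.0]
wrist_force: [-0.3, -0.3, -0.7]
width: 0.489
gripper_force: 0.0
```

```bash
python3 - <<'E'
from h import *
c=cap('wrist','w1.png')
o=manip.get_obs();print(o['position'],o['time_s'],o['joint_positions'].round(2) if hasattr(o['joint_positions'],'round') else o['joint_positions'])
print(proj(c,[.6001,.1149,.144]),proj(c,o['position']-[0,0,.1]))
T=c['camera_from_world'];print(-T[:3,:3].T@T[:3,3])
E
```

```text
[0.59944572 0.11660467 0.23946178] 1.85 [ 0.06  0.19  1.57  0.    1.39 -0.45]
[261.58823163 202.92325723] [261.85290301 199.59445401]
[0.55849576 0.18630011 0.38450666]
```

View pics/w1.png

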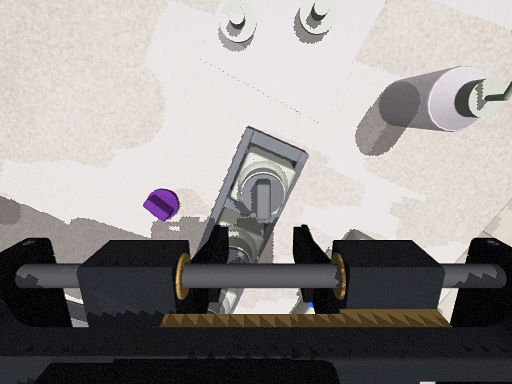

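The wrist view shows stopper 3's grip top at about (263,199), against a predicted (262,203). The purple look-alike is at (160,204) and caps are at the top. I'll take one zoomed crop for precise centring.

```bash
python3 - <<'E'
import cv2
im=cv2.imread('pics/w1.png')[150:240,220:310]
cv2.imwrite('pics/w1c.png',cv2.resize(im,None,fx=6,fy=6,interpolation=cv2.INTER_CUBIC))
E
```

```text
(no output)
```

View pics/w1c.png

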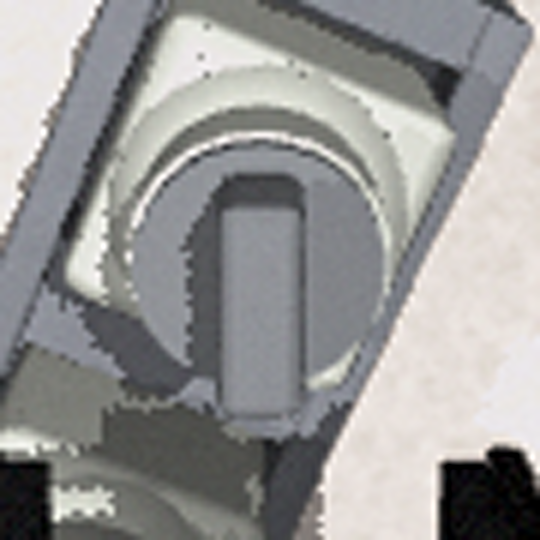

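```bash
python3 - <<'E'
from h import *
c=cap('wrist')
p=ray(c,263.5,201.7,.144);print(p)
p[2]=.138;print(go(p))
E
```

```text
[0.60111233 0.11702501 0.144     ]
(array([-0.02 ,  0.063,  4.064]), None, 'phi now 29.5', array([0.5995, 0.1167, 0.2396]))
```

>>> carry_out([
  [0,0.06,1.5,0,130],
  [0,0.06,2.8,0,130],
  [0,0.06,3.6,0,130],
  [0,0.06,4.06,0,130],
  [0,0.06,4.06,0,130],
  [0,0.06,4.06,0,255],
  [0,0.06,4.06,0,255],
  [0,0.06,4.06,0,255],
  [0,0.06,4.06,0,255],
  [0,0.06,4.06,0,255],
  [0,0.06,4.06,0,255],
], squeeze=55)

```text
time_s: 3.0
position: [0.602, 0.1162, 0.1386]
tcp_rot: [0.0, 0.504, 0.864, 0.0]
wrist_force: [0.8, 0.1, 2.5]
width: 0.155
gripper_force: 55.0
```

>>> carry_out([
  [0,0,0,1.4,255],
  [0,0,-0.02,2.8,255],
  [0,0,-0.04,4.2,255],
  [0,0,-0.06,5.6,255],
  [0,0,-0.07,4.2,255],
  [0,0,-0.085,2.8,255],
  [0,0,-0.1,1.4,255],
  [0,0,-0.115,0,255],
  [0,0,-0.13,-1.4,255],
  [0,0,-0.145,-2.8,255],
  [0,0,-0.16,-4.2,255],
  [0,0,-0.175,-5.6,255],
  [0,0,-0.185,-4.2,255],
  [0,0,-0.2,-2.8,255],
  [0,0,-0.215,-1.4,255],
  [0,0,-0.23,0,255],
  [0,0,-0.245,1.4,255],
  [0,0,-0.26,2.8,255],
  [0,0,-0.275,4.2,255],
  [0,0,-0.29,5.6,255],
])

```text
time_s: 5.0
position: [0.6014, 0.1161, 0.1449]
tcp_rot: [-0.0, 0.734, 0.679, -0.0]
wrist_force: [1.6, 0.3, -1.1]
width: 0.157
gripper_force: 55.0
```

```bash
python3 - <<'E'
from h import *
o=manip.get_obs();print(o['position'],o['wrist_force'],o['torque'],o['time_s'],o['joint_positions'])
cap('side','s2.png')
im=cv2.imread('pics/s2.png')[140:270,170:310]
cv2.imwrite('pics/s2c.png',cv2.resize(im,None,fx=4,fy=4,interpolation=cv2.INTER_CUBIC))
E
```

```text
[0.60136116 0.1160816  0.14486459] [ 1.60144786  0.2671116  -1.05405684] [-0.19781218 -0.22481838  0.23220971] 5.0 [ 6.20243949e-02  2.73069398e-01  1.64751436e+00 -5.47979218e-05
  1.22156350e+00  1.40316954e-01]
```

View pics/s2c.png

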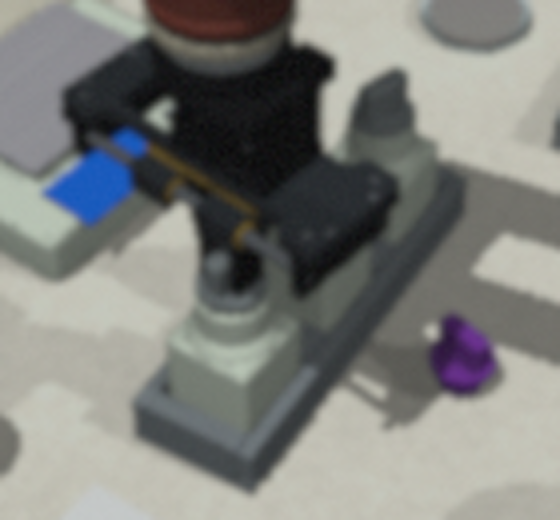

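The side crop shows bottle 3 still seated with its stopper gripped. The vertical force is small, so the stopper is sliding.

>>> carry_out([
  [0,0,-0.015,-1.4,255],
  [0,0,-0.03,-2.8,255],
  [0,0,-0.045,-4.2,255],
  [0,0,-0.06,-5.6,255],
  [0,0,-0.075,-7.0,255],
  [0,0,-0.09,-8.4,255],
  [0,0,-0.105,-9.8,255],
  [0,0,-0.12,-11.2,255],
  [0,0,-0.13,-9.8,255],
  [0,0,-0.145,-8.4,255],
  [0,0,-0.16,-7.0,255],
  [0,0,-0.175,-5.6,255],
  [0,0,-0.19,-4.2,255],
  [0,0,-0.205,-2.8,255],
  [0,0,-0.22,-1.4,255],
  [0,0,-0.235,0,255],
  [0,0,-0.245,-1.4,255],
  [0,0,-0.26,-2.8,255],
  [0,0,-0.275,-4.2,255],
  [0,0,-0.29,-5.6,255],
])

```text
time_s: 7.05
position: [0.6021, 0.1161, 0.1532]
tcp_rot: [0.0, 0.5, 0.866, 0.0]
wrist_force: [0.6, 0.3, 1.5]
width: 0.157
gripper_force: 55.0
```

>>> carry_out([
  [0,0,-0.015,-1.4,255],
  [0,0,-0.03,-2.8,255],
  [0,0,-0.045,-4.2,255],
  [0,0,-0.055,-5.6,255],
  [0,0,-0.065,-4.2,255],
  [0,0,-0.08,-2.8,255],
  [0,0,-0.095,-1.4,255],
  [0,0,-0.11,0,255],
  [0,0,-0.125,1.4,255],
  [0,0,-0.14,2.8,255],
  [0,0,-0.155,4.2,255],
  [0,0,-0.17,5.6,255],
  [0,0,-0.18,4.2,255],
  [0,0,-0.195,2.8,255],
  [0,0,-0.21,1.4,255],
  [0,0,-0.225,0,255],
])

```text
time_s: 8.65
position: [0.6013, 0.116, 0.1579]
tcp_rot: [-0.0, 0.5, 0.866, -0.0]
wrist_force: [-0.7, -0.6, -0.6]
width: 0.157
gripper_force: 55.0
```

```bash
python3 - <<'E'
from h import *
o=manip.get_obs();print(o['position'],o['wrist_force'],o['torque'],o['time_s'],o['joint_positions'],o['width'])
c=cap('side','s3.png')
im=cv2.imread('pics/s3.png')[140:270,170:310]
cv2.imwrite('pics/s3c.png',cv2.resize(im,None,fx=4,fy=4,interpolation=cv2.INTER_CUBIC))
E
```

```text
[0.60126394 0.1159828  0.1578923 ] [-0.71010101 -0.61915508 -0.59731947] [-0.02638358 -0.00074075 -0.01240609] 8.65 [ 6.19190538e-02  2.59520969e-01  1.63790894e+00 -1.47056719e-04
  1.24497399e+00 -4.60897892e-01] 0.15736731300810475
```

View pics/s3c.png

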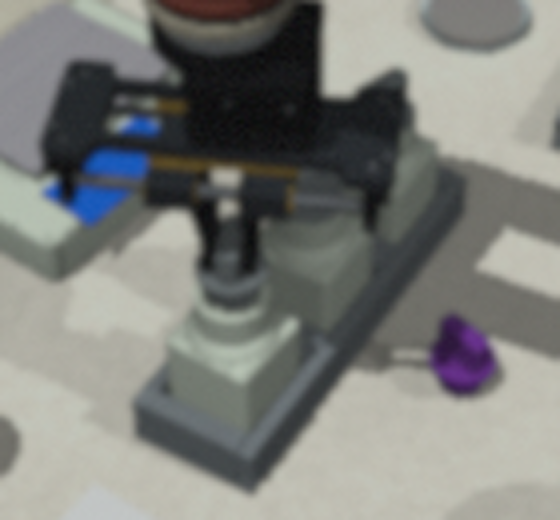

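Stopper 3 is free: it has risen 19 mm, the torque is near zero and the bottle is still seated in its pocket.

```bash
python3 - <<'E'
from h import *
a=cap('top')
for u,v in [(340,198),(417,190),(425,248),(348,259)]: print(ray(a,u,v,.032).round(3))
print(go([.46,-.36,.24],90),go([.46,-.36,.24],0))
E
```

```text
[ 0.569 -0.215  0.032]
[ 0.595 -0.424  0.032]
[ 0.44  -0.445  0.032]
[ 0.406 -0.238  0.032]
(array([-13.748, -14.334,  -3.274]), np.float64(-10.059), 'phi now 29.6', array([0.6014, 0.1159, 0.158 ])) (array([-13.748, -14.334,  -3.274]), np.float64(4.941), 'phi now 29.6', array([0.6014, 0.1159, 0.158 ]))
```

```bash
python3 - <<'E'
from h import *
print(go([.49,-.39,.24],0))
E
```

```text
(array([-15.385, -13.884,  -3.274]), np.float64(4.941), 'phi now 29.6', array([0.6014, 0.1159, 0.158 ]))
```

>>> carry_out([
  [0,0,-1.6,0,255],
  [0,0,-3.3,0,255],
  [-15.4,-13.9,-3.3,4.94,255],
  [-15.4,-13.9,-3.3,4.94,255],
  [-15.4,-13.9,-3.3,4.94,255],
  [-15.4,-13.9,-3.3,4.94,255],
  [-15.4,-13.9,-3.3,4.94,255],
  [-15.4,-13.9,-3.3,4.94,255],
  [-15.4,-13.9,-3.3,4.94,255],
  [-15.4,-13.9,-3.3,4.94,255],
  [-15.4,-13.9,-3.3,4.94,255],
  [-15.4,-13.9,-3.3,4.94,255],
  [-15.4,-13.9,-3.3,4.94,255],
  [-15.4,-13.9,-3.3,4.94,255],
  [-15.4,-13.9,-1.6,4.94,255],
  [-15.4,-13.9,0.2,4.94,255],
  [-15.4,-13.9,2.0,4.94,255],
  [-15.4,-13.9,3.3,4.94,255],
  [-15.4,-13.9,4.0,4.94,255],
  [-15.4,-13.9,4.0,4.94,255],
])

```text
time_s: 10.75
position: [0.4871, -0.3872, 0.0553]
tcp_rot: [-0.003, 0.708, 0.706, 0.0]
wrist_force: [0.4, 0.0, -1.0]
width: 0.155
gripper_force: 55.0
```

Release, rise, then go over stopper 2.

>>> carry_out([
  [0,0,0.1,0,255],
  [0,0,0.1,0,130],
  [0,0,0.1,0,130],
  [0,0,0.1,0,130],
  [0,0,0.1,0,130],
  [0,0,-0.8,0,130],
  [0,0,-2.4,0,130],
  [0,0,-4.2,0,130],
  [0,0,-6.0,0,130],
  [0,0,-7.4,0,130],
  [0,0,-7.4,0,130],
])

```text
time_s: 11.85
position: [0.4906, -0.3925, 0.2512]
tcp_rot: [0.006, 0.708, 0.706, -0.0]
wrist_force: [0.3, -0.9, 0.5]
width: 0.491
gripper_force: 0.0
```

```bash
python3 - <<'E'
from h import *
print(manip.get_obs()['width'])
print(go([.6095,.0255,.24],148.8))
E
```

```text
0.4907054773665838
(array([16.74 ,  4.694,  0.34 ]), np.float64(5.166), 'phi now -0.2', array([ 0.4906, -0.3925,  0.2512]))
```

>>> carry_out([
  [16.65,4.75,0.1,5.17,130],
  [16.65,4.75,0.1,5.17,130],
  [16.65,4.75,0.1,5.17,130],
  [16.65,4.75,0.1,5.17,130],
  [16.65,4.75,0.1,5.17,130],
  [16.65,4.75,0.1,5.17,130],
  [16.65,4.75,0.1,5.17,130],
  [16.65,4.75,0.1,5.17,130],
  [16.65,4.75,0.1,5.17,130],
  [16.65,4.75,0.1,5.17,130],
  [16.65,4.75,0.1,5.17,130],
  [16.65,4.75,0.1,5.17,130],
  [16.65,4.75,0.1,5.17,130],
])

```text
time_s: 13.15
position: [0.6081, 0.0243, 0.2405]
tcp_rot: [0.0, 0.872, 0.49, -0.0]
wrist_force: [-1.6, -0.6, -0.4]
width: 0.49
gripper_force: 0.0
```

```bash
python3 - <<'E'
from h import *
c=cap('wrist','w2.png')
o=manip.get_obs();print(o['position'])
u=proj(c,[.6095,.0255,.144]);print(u)
x,y=u.astype(int)-45
im=cv2.imread('pics/w2.png')[y:y+90,x:x+90];print(x,y)
cv2.imwrite('pics/w2c.png',cv2.resize(im,None,fx=6,fy=6,interpolation=cv2.INTER_CUBIC))
E
```

```text
[0.60817147 0.02434101 0.24059434]
[261.31834674 198.23591466]
216 153
```

View pics/w2c.png

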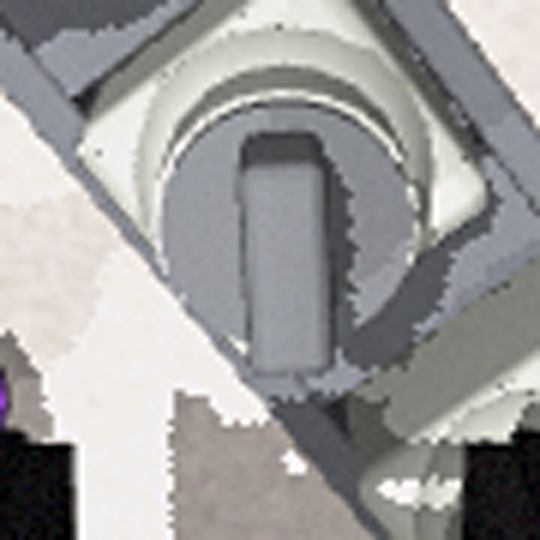

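The crop shows the stopper 2 grip centred at about pixel (264,197.5), tilted by roughly 2°.

```bash
python3 - <<'E'
from h import *
c=cap('wrist')
p=ray(c,264,197.5,.144);d=ray(c,216+285/6,153+165/6,.144)-ray(c,216+291.5/6,153+370/6,.144)
ph=np.degrees(np.arctan2(d[1],d[0]))+90;print(p,ph,np.hypot(*d[:2]))
p[2]=.138;print(go(p,ph))
E
```

```text
[0.6121092  0.02479549 0.144     ] 150.60243985791232 0.03383541038056182
(array([0.093, 0.126, 4.106]), np.float64(-0.323), 'phi now -31.3', array([0.6082, 0.0245, 0.2406]))
```

>>> carry_out([
  [0.07,0.12,1.5,-0.32,130],
  [0.07,0.12,2.8,-0.32,130],
  [0.07,0.12,3.6,-0.32,130],
  [0.07,0.12,4.1,-0.32,130],
  [0.07,0.12,4.1,-0.32,130],
  [0.07,0.12,4.1,-0.32,255],
  [0.07,0.12,4.1,-0.32,255],
  [0.07,0.12,4.1,-0.32,255],
  [0.07,0.12,4.1,-0.32,255],
  [0.07,0.12,4.1,-0.32,255],
], squeeze=55)

```text
time_s: 14.25
position: [0.6121, 0.0258, 0.1388]
tcp_rot: [0.0, 0.863, 0.505, 0.0]
wrist_force: [-0.2, 0.0, 1.4]
width: 0.158
gripper_force: 55.0
```

>>> carry_out([
  [0,0,0,1.4,255],
  [0,0,-0.02,2.8,255],
  [0,0,-0.04,4.2,255],
  [0,0,-0.06,5.6,255],
  [0,0,-0.07,4.2,255],
  [0,0,-0.085,2.8,255],
  [0,0,-0.1,1.4,255],
  [0,0,-0.115,0,255],
  [0,0,-0.13,-1.4,255],
  [0,0,-0.145,-2.8,255],
  [0,0,-0.16,-4.2,255],
  [0,0,-0.175,-5.6,255],
  [0,0,-0.185,-4.2,255],
  [0,0,-0.2,-2.8,255],
  [0,0,-0.215,-1.4,255],
  [0,0,-0.23,0,255],
  [0,0,-0.245,1.4,255],
  [0,0,-0.26,2.8,255],
  [0,0,-0.275,4.2,255],
  [0,0,-0.29,5.6,255],
])

```text
time_s: 16.25
position: [0.6119, 0.0256, 0.1452]
tcp_rot: [0.0, 0.973, 0.232, 0.0]
wrist_force: [2.6, -0.8, -0.3]
width: 0.155
gripper_force: 55.0
```

Same behaviour as stopper 3, so I'll continue.

>>> carry_out([
  [0,0,-0.015,-1.4,255],
  [0,0,-0.03,-2.8,255],
  [0,0,-0.045,-4.2,255],
  [0,0,-0.06,-5.6,255],
  [0,0,-0.075,-7.0,255],
  [0,0,-0.09,-8.4,255],
  [0,0,-0.105,-9.8,255],
  [0,0,-0.12,-11.2,255],
  [0,0,-0.13,-9.8,255],
  [0,0,-0.145,-8.4,255],
  [0,0,-0.16,-7.0,255],
  [0,0,-0.175,-5.6,255],
  [0,0,-0.19,-4.2,255],
  [0,0,-0.205,-2.8,255],
  [0,0,-0.22,-1.4,255],
  [0,0,-0.235,0,255],
  [0,0,-0.245,-1.4,255],
  [0,0,-0.26,-2.8,255],
  [0,0,-0.275,-4.2,255],
  [0,0,-0.29,-5.6,255],
])

```text
time_s: 18.25
position: [0.6123, 0.0258, 0.1535]
tcp_rot: [0.0, 0.861, 0.508, 0.0]
wrist_force: [-0.5, 0.8, 2.1]
width: 0.156
gripper_force: 55.0
```

>>> carry_out([
  [0,0,-0.015,-1.4,255],
  [0,0,-0.03,-2.8,255],
  [0,0,-0.045,-4.2,255],
  [0,0,-0.055,-5.6,255],
  [0,0,-0.065,-4.2,255],
  [0,0,-0.08,-2.8,255],
  [0,0,-0.095,-1.4,255],
  [0,0,-0.11,0,255],
  [0,0,-0.125,1.4,255],
  [0,0,-0.14,2.8,255],
  [0,0,-0.155,4.2,255],
  [0,0,-0.17,5.6,255],
  [0,0,-0.18,4.2,255],
  [0,0,-0.195,2.8,255],
  [0,0,-0.21,1.4,255],
  [0,0,-0.225,0,255],
])

```text
time_s: 19.85
position: [0.6117, 0.0259, 0.1582]
tcp_rot: [-0.0, 0.861, 0.508, -0.0]
wrist_force: [0.2, 0.1, -1.4]
width: 0.157
gripper_force: 55.0
```

```bash
python3 - <<'E'
from h import *
o=manip.get_obs();print(o['position'],o['wrist_force'],o['torque'],o['width'],o['joint_positions'][5])
print(go([.50,-.32,.24],0))
c=cap('side','s4.png')
im=cv2.imread('pics/s4.png')[140:270,170:310]
cv2.imwrite('pics/s4c.png',cv2.resize(im,None,fx=4,fy=4,interpolation=cv2.INTER_CUBIC))
E
```

```text
[0.61173332 0.02587084 0.15823615] [ 0.17484487  0.11874548 -1.3578996 ] [-0.12930317  0.14545237  0.00603045] 0.15696381818830588 0.4187411993218062
(array([-14.27 ,   2.785,  -3.271]), np.float64(-4.825), 'phi now -28.9', array([0.6117, 0.0259, 0.1582]))
```

View pics/s4c.png

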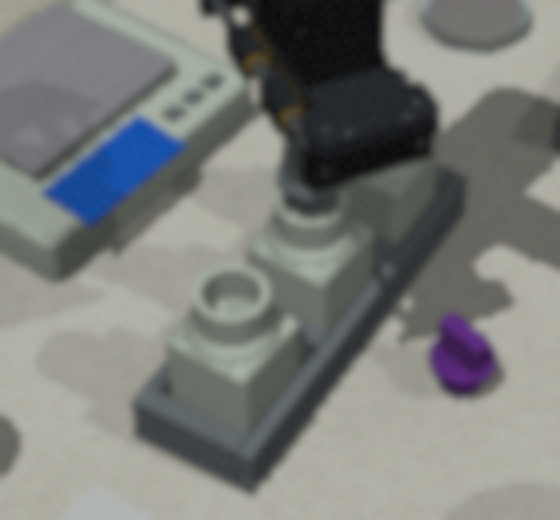

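Bottle 3 is open and seated, and bottle 2 is also down with its stopper raised. Next I carry stopper 2 to the tray.

>>> carry_out([
  [0,0,-1.6,0,255],
  [0,0,-3.3,0,255],
  [-14.27,2.79,-3.3,-4.83,255],
  [-14.27,2.79,-3.3,-4.83,255],
  [-14.27,2.79,-3.3,-4.83,255],
  [-14.27,2.79,-3.3,-4.83,255],
  [-14.27,2.79,-3.3,-4.83,255],
  [-14.27,2.79,-3.3,-4.83,255],
  [-14.27,2.79,-3.3,-4.83,255],
  [-14.27,2.79,-3.3,-4.83,255],
  [-14.27,2.79,-3.3,-4.83,255],
  [-14.27,2.79,-3.3,-4.83,255],
  [-14.27,2.79,-1.6,-4.83,255],
  [-14.27,2.79,0.2,-4.83,255],
  [-14.27,2.79,2.0,-4.83,255],
  [-14.27,2.79,3.3,-4.83,255],
  [-14.27,2.79,4.1,-4.83,255],
  [-14.27,2.79,4.1,-4.83,255],
  [-14.27,2.79,4.1,-4.83,130],
  [-14.27,2.79,4.1,-4.83,130],
])

```text
time_s: 21.9
position: [0.499, -0.3189, 0.0566]
tcp_rot: [0.001, 0.709, 0.705, 0.0]
wrist_force: [0.2, -0.6, -0.5]
width: 0.265
gripper_force: 0.0
```

>>> carry_out([
  [0,0,0,0,130],
  [0,0,0,0,130],
  [0,0,-0.8,0,130],
  [0,0,-2.4,0,130],
  [0,0,-4.2,0,130],
  [0,0,-6.0,0,130],
  [0,0,-7.4,0,130],
  [0,0,-7.4,0,130],
  [0,0,-7.4,0,130],
])

```text
time_s: 22.8
position: [0.4985, -0.3199, 0.2422]
tcp_rot: [0.001, 0.709, 0.705, 0.0]
wrist_force: [0.3, 0.9, -0.6]
width: 0.489
gripper_force: 0.0
```

```bash
python3 - <<'E'
from h import *
print(go([.6205,-.0655,.24],165.1))
E
```

```text
(array([10.204,  4.821,  0.081]), np.float64(2.427), 'phi now -0.3', array([ 0.4985, -0.3199,  0.2422]))
```

>>> carry_out([
  [10.2,4.82,0.08,2.43,130],
  [10.2,4.82,0.08,2.43,130],
  [10.2,4.82,0.08,2.43,130],
  [10.2,4.82,0.08,2.43,130],
  [10.2,4.82,0.08,2.43,130],
  [10.2,4.82,0.08,2.43,130],
  [10.2,4.82,0.08,2.43,130],
  [10.2,4.82,0.08,2.43,130],
  [10.2,4.82,0.08,2.43,130],
])

```text
time_s: 23.7
position: [0.619, -0.066, 0.2373]
tcp_rot: [-0.001, 0.793, 0.609, -0.001]
wrist_force: [-1.1, -0.4, -0.9]
width: 0.486
gripper_force: 0.0
```

```bash
python3 - <<'E'
from h import *
c=cap('wrist','w3.png')
u=proj(c,[.6205,-.0655,.144]);print(u)
x,y=u.astype(int)-45
im=cv2.imread('pics/w3.png')[y:y+90,x:x+90];print(x,y)
cv2.imwrite('pics/w3c.png',cv2.resize(im,None,fx=6,fy=6,interpolation=cv2.INTER_CUBIC))
E
```

```text
[262.68048502 200.29605687]
217 155
```

View pics/w3c.png

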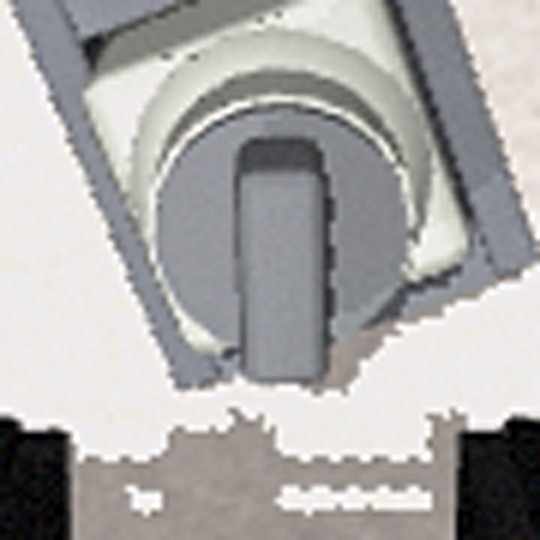

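The crop shows the stopper 1 grip centred at pixel (264.2,200.8) and nearly aligned with the jaws.

```bash
python3 - <<'E'
from h import *
c=cap('wrist')
p=ray(c,264.2,200.8,.144);print(p)
p[2]=.138;print(go(p,165.9))
E
```

```text
[ 0.62191106 -0.06686866  0.144     ]
(array([0.014, 0.108, 4.006]), np.float64(-0.151), 'phi now -15.0', array([ 0.6193, -0.0665,  0.2381]))
```

>>> carry_out([
  [0.01,0.1,1.5,-0.15,130],
  [0.01,0.1,2.8,-0.15,130],
  [0.01,0.1,3.6,-0.15,130],
  [0.01,0.1,4.04,-0.15,130],
  [0.01,0.1,4.04,-0.15,130],
  [0.01,0.1,4.04,-0.15,255],
  [0.01,0.1,4.04,-0.15,255],
  [0.01,0.1,4.04,-0.15,255],
  [0.01,0.1,4.04,-0.15,255],
  [0.01,0.1,4.04,-0.15,255],
], squeeze=55)

```text
time_s: 24.8
position: [0.6225, -0.0654, 0.1382]
tcp_rot: [-0.0, 0.788, 0.616, 0.0]
wrist_force: [-2.0, 0.8, 3.0]
width: 0.157
gripper_force: 55.0
```

>>> carry_out([
  [0,0,0,1.4,255],
  [0,0,-0.02,2.8,255],
  [0,0,-0.04,4.2,255],
  [0,0,-0.06,5.6,255],
  [0,0,-0.07,4.2,255],
  [0,0,-0.085,2.8,255],
  [0,0,-0.1,1.4,255],
  [0,0,-0.115,0,255],
  [0,0,-0.13,-1.4,255],
  [0,0,-0.145,-2.8,255],
  [0,0,-0.16,-4.2,255],
  [0,0,-0.175,-5.6,255],
  [0,0,-0.185,-4.2,255],
  [0,0,-0.2,-2.8,255],
  [0,0,-0.215,-1.4,255],
  [0,0,-0.23,0,255],
  [0,0,-0.245,1.4,255],
  [0,0,-0.26,2.8,255],
  [0,0,-0.275,4.2,255],
  [0,0,-0.29,5.6,255],
])

```text
time_s: 26.8
position: [0.6223, -0.0657, 0.1447]
tcp_rot: [0.0, 0.933, 0.359, -0.0]
wrist_force: [1.4, -1.2, -2.7]
width: 0.156
gripper_force: 55.0
```

>>> carry_out([
  [0,0,-0.015,-1.4,255],
  [0,0,-0.03,-2.8,255],
  [0,0,-0.045,-4.2,255],
  [0,0,-0.06,-5.6,255],
  [0,0,-0.075,-7.0,255],
  [0,0,-0.09,-8.4,255],
  [0,0,-0.105,-9.8,255],
  [0,0,-0.12,-11.2,255],
  [0,0,-0.13,-9.8,255],
  [0,0,-0.145,-8.4,255],
  [0,0,-0.16,-7.0,255],
  [0,0,-0.175,-5.6,255],
  [0,0,-0.19,-4.2,255],
  [0,0,-0.205,-2.8,255],
  [0,0,-0.22,-1.4,255],
  [0,0,-0.235,0,255],
  [0,0,-0.245,-1.4,255],
  [0,0,-0.26,-2.8,255],
  [0,0,-0.275,-4.2,255],
  [0,0,-0.29,-5.6,255],
])

```text
time_s: 28.8
position: [0.6225, -0.0656, 0.1528]
tcp_rot: [0.0, 0.786, 0.618, -0.0]
wrist_force: [-0.4, -0.8, 0.9]
width: 0.156
gripper_force: 55.0
```

>>> carry_out([
  [0,0,-0.015,-1.4,255],
  [0,0,-0.03,-2.8,255],
  [0,0,-0.045,-4.2,255],
  [0,0,-0.055,-5.6,255],
  [0,0,-0.065,-4.2,255],
  [0,0,-0.08,-2.8,255],
  [0,0,-0.095,-1.4,255],
  [0,0,-0.11,0,255],
  [0,0,-0.125,1.4,255],
  [0,0,-0.14,2.8,255],
  [0,0,-0.155,4.2,255],
  [0,0,-0.17,5.6,255],
  [0,0,-0.18,4.2,255],
  [0,0,-0.195,2.8,255],
  [0,0,-0.21,1.4,255],
  [0,0,-0.225,0,255],
])

```text
time_s: 30.4
position: [0.6224, -0.0654, 0.1578]
tcp_rot: [-0.0, 0.786, 0.618, -0.0]
wrist_force: [-0.0, -0.0, -0.3]
width: 0.159
gripper_force: 55.0
```

```bash
python3 - <<'E'
from h import *
o=manip.get_obs();print(o['wrist_force'],o['torque'],o['width'])
print(go([.51,-.255,.24],0))
E
```

```text
[-0.04242727 -0.01592904 -0.34043763] [-0.11143426  0.0325297   0.02754605] 0.15885598840119444
(array([-8.429, -2.582, -3.286]), np.float64(-2.274), 'phi now -13.6', array([ 0.6224, -0.0654,  0.1578]))
```

>>> carry_out([
  [0,0,-1.6,0,255],
  [0,0,-3.3,0,255],
  [-8.43,-2.58,-3.3,-2.27,255],
  [-8.43,-2.58,-3.3,-2.27,255],
  [-8.43,-2.58,-3.3,-2.27,255],
  [-8.43,-2.58,-3.3,-2.27,255],
  [-8.43,-2.58,-3.3,-2.27,255],
  [-8.43,-2.58,-3.3,-2.27,255],
  [-8.43,-2.58,-3.3,-2.27,255],
  [-8.43,-2.58,-1.6,-2.27,255],
  [-8.43,-2.58,0.2,-2.27,255],
  [-8.43,-2.58,2.0,-2.27,255],
  [-8.43,-2.58,3.3,-2.27,255],
  [-8.43,-2.58,4.1,-2.27,255],
  [-8.43,-2.58,4.1,-2.27,255],
  [-8.43,-2.58,4.1,-2.27,130],
  [-8.43,-2.58,4.1,-2.27,130],
  [-8.43,-2.58,4.1,-2.27,130],
  [-8.43,-2.58,4.1,-2.27,130],
])

```text
time_s: 32.3
position: [0.5094, -0.2543, 0.056]
tcp_rot: [0.0, 0.709, 0.705, 0.0]
wrist_force: [0.2, 0.2, -0.1]
width: 0.431
gripper_force: 0.0
```

>>> carry_out([
  [0,0,-0.8,0,130],
  [0,0,-2.4,0,130],
  [0,0,-4.2,0,130],
  [0,0,-6.0,0,130],
  [0,0,-7.4,0,130],
  [0,0,-7.4,0,130],
  [0,0,-7.4,0,130],
])

```text
time_s: 33.0
position: [0.5094, -0.2547, 0.2417]
tcp_rot: [0.001, 0.709, 0.705, 0.0]
wrist_force: [-0.5, 0.8, -0.8]
width: 0.491
gripper_force: 0.0
```

```bash
python3 - <<'E'
from h import *
a=cap('top','top2.png');im=a['image'][:,:,::-1]
A=cv2.resize(im[120:270,110:310],None,fx=3.8,fy=3.8,interpolation=cv2.INTER_CUBIC)
cv2.imwrite('pics/top2c.png',A)
print(go([.545,.295,.24],90))
E
```

```text
(array([2.1978e+01, 1.3090e+00, 3.0000e-03]), np.float64(14.936), 'phi now -0.4', array([ 0.5086, -0.2542,  0.24  ]))
```

View pics/top2c.png

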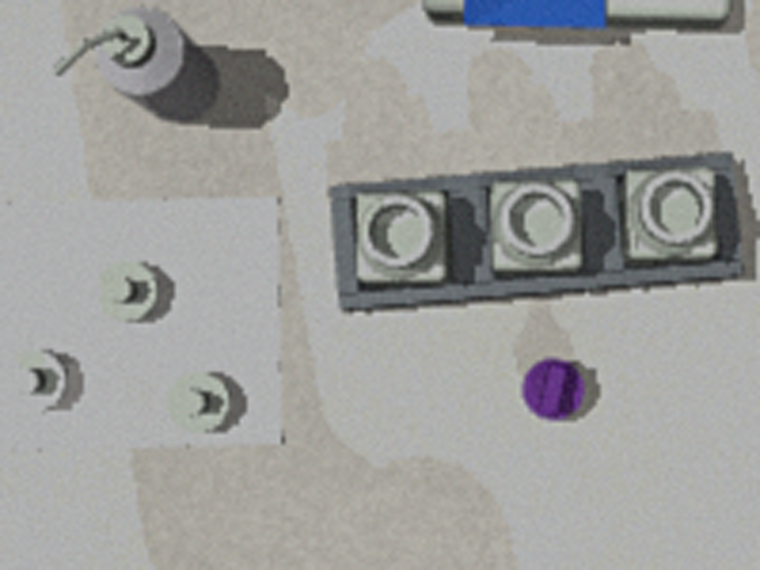

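All three bottles are open and seated. One cap has moved, from (130,229) to about (121,220). I'll fly to the caps and locate them all with the wrist camera.

>>> carry_out([
  [22.15,1.85,0,-15.06,130],
  [22.15,1.85,0,-15.06,130],
  [22.15,1.85,0,-15.06,130],
  [22.15,1.85,0,-15.06,130],
  [22.15,1.85,0,-15.06,130],
  [22.15,1.85,0,-15.06,130],
  [22.15,1.85,0,-15.06,130],
  [22.15,1.85,0,-15.06,130],
  [22.15,1.85,0,-15.06,130],
  [22.15,1.85,0,-15.06,130],
  [22.15,1.85,0,-15.06,130],
  [22.15,1.85,0,-15.06,130],
  [22.15,1.85,0,-15.06,130],
  [22.15,1.85,0,-15.06,130],
  [22.15,1.85,0,-15.06,130],
  [22.15,1.85,0,-15.06,130],
], squeeze=25)

```text
time_s: 34.65
position: [0.5591, 0.2974, 0.2404]
tcp_rot: [-0.0, 0.001, 1.0, -0.0]
wrist_force: [0.4, -0.5, 0.1]
width: 0.494
gripper_force: 0.0
```

```bash
python3 - <<'E'
from h import *
c=cap('wrist','w4.png');print(manip.get_obs()['position'])
for q in [(.556,.306,.039),(.5,.36,.039),(.483,.25,.039)]: print(proj(c,q))
im=cv2.imread('pics/w4.png')[0:235,60:460]
cv2.imwrite('pics/w4c.png',cv2.resize(im,None,fx=2,fy=2,interpolation=cv2.INTER_CUBIC))
E
```

```text
[0.55914009 0.29763069 0.24054191]
[267.63945018 174.10273175]
[310.96235096 130.28498993]
[222.57050853 116.43623265]
```

View pics/w4c.png

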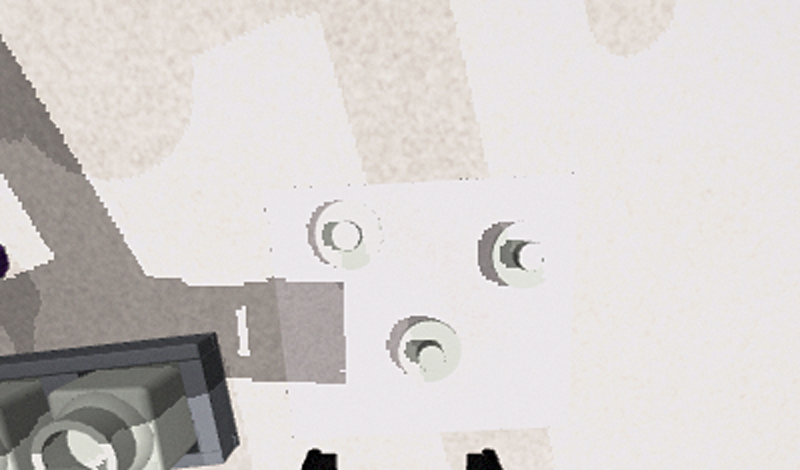

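The crop shows knob tops at image pixels (276,178.5) for A, (326,129.5) for B and (233,118) for C.

```bash
python3 - <<'E'
from h import *
c=cap('wrist')
for u,v in [(276,178.5),(326,129.5),(233,118)]:
    p=ray(c,u,v,.039);print(p,go(p,90)[:2])
print(go([0,0,0])[2:])
a=cap('top')
for u,v in [(143.7,196.3),(121,220),(163.4,225.8)]: print(ray(a,u,v,.03).round(3))
E
```

```text
[0.56213818 0.31732617 0.039     ] (array([-0.115,  0.779,  8.067]), np.float64(-0.021))
[0.49921095 0.37904747 0.039     ] (array([2.407, 3.242, 8.067]), np.float64(-0.021))
[0.48502529 0.26302141 0.039     ] (array([ 2.965, -1.4  ,  8.066]), np.float64(-0.021))
('phi now 89.9', array([0.5591, 0.2979, 0.2407]))
[0.561 0.312 0.03 ]
[0.496 0.37  0.03 ]
[0.483 0.257 0.03 ]
```

>>> carry_out([
  [-0.11,0.78,0,0,110],
  [-0.11,0.78,1.8,0,110],
  [-0.11,0.78,3.6,0,110],
  [-0.11,0.78,5.4,0,110],
  [-0.11,0.78,7.0,0,110],
  [-0.11,0.78,8.05,0,110],
  [-0.11,0.78,8.05,0,110],
  [-0.11,0.78,8.05,0,110],
  [-0.11,0.78,8.05,0,255],
  [-0.11,0.78,8.05,0,255],
  [-0.11,0.78,8.05,0,255],
  [-0.11,0.78,8.05,0,255],
  [-0.11,0.78,8.05,0,255],
  [-0.11,0.78,8.05,0,255],
  [-0.11,0.78,8.05,0,255],
], squeeze=40)

```text
time_s: 36.3
position: [0.5619, 0.3186, 0.0396]
tcp_rot: [0.0, 0.0, 1.0, 0.0]
wrist_force: [-0.8, -0.1, 3.1]
width: 0.192
gripper_force: 39.9
```

```bash
python3 - <<'E'
from h import *
print(go([.602,.1161,.165],90));print(go([.602,.1161,.21],90))
E
```

```text
(array([-1.611, -8.099, -5.017]), np.float64(-0.003), 'phi now 90.0', array([0.5619, 0.3186, 0.0396]))
(array([-1.612, -8.099, -6.817]), np.float64(-0.003), 'phi now 90.0', array([0.5619, 0.3186, 0.0396]))
```

>>> carry_out([
  [0,0,-1.5,0,255],
  [0,0,-3.3,0,255],
  [0,0,-5.1,0,255],
  [0,0,-6.8,0,255],
  [-1.61,-8.1,-6.8,0,255],
  [-1.61,-8.1,-6.8,0,255],
  [-1.61,-8.1,-6.8,0,255],
  [-1.61,-8.1,-6.8,0,255],
  [-1.61,-8.1,-6.8,0,255],
  [-1.61,-8.1,-6.8,0,255],
  [-1.61,-8.1,-6.8,0,255],
  [-1.61,-8.1,-6.8,0,255],
  [-1.61,-8.1,-5.8,0,255],
  [-1.61,-8.1,-4.9,0,255],
  [-1.61,-8.1,-4.9,0,255],
])

```text
time_s: 37.8
position: [0.5989, 0.1175, 0.1578]
tcp_rot: [-0.004, -0.001, 1.0, -0.0]
wrist_force: [-0.9, -0.2, -0.3]
width: 0.19
gripper_force: 39.9
```

```bash
python3 - <<'E'
from h import *
print(go([.602,.1161,.146],90))
c=cap('side','s5.png')
im=cv2.imread('pics/s5.png')[140:270,170:310]
cv2.imwrite('pics/s5c.png',cv2.resize(im,None,fx=4,fy=4,interpolation=cv2.INTER_CUBIC))
E
```

```text
(array([-0.129, -0.056,  0.471]), np.float64(0.018), 'phi now 90.1', array([0.5989, 0.1175, 0.1578]))
```

View pics/s5c.png

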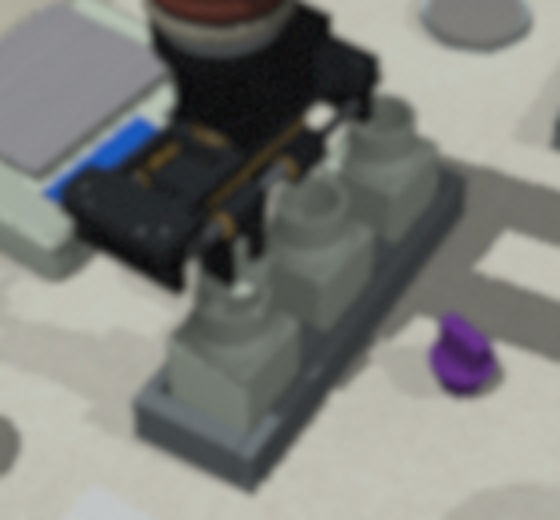

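The cap is held over the mouth of bottle 3 and looks centred. I'll lower it and watch the force.

>>> carry_out([
  [0,0,0,0,255],
  [0,0,0,0,255],
  [0,0,0.2,0,255],
  [0,0,0.4,0,255],
  [0,0,0.55,0,255],
  [0,0,0.6,0,255],
  [0,0,0.6,0,255],
], squeeze=55)

```text
time_s: 38.55
position: [0.6015, 0.1162, 0.1463]
tcp_rot: [-0.0, 0.0, 1.0, 0.0]
wrist_force: [-0.4, 1.7, -0.2]
width: 0.184
gripper_force: 54.9
```

>>> carry_out([
  [0,0,0.08,0,255],
  [0,0,0.16,0,255],
  [0,0,0.24,0,255],
  [0,0,0.3,0,255],
  [0,0,0.34,0,255],
  [0,0,0.34,0,255],
])

```text
time_s: 39.15
position: [0.6019, 0.1165, 0.1388]
tcp_rot: [0.0, 0.0, 1.0, 0.0]
wrist_force: [-4.3, 3.1, 6.8]
width: 0.191
gripper_force: 54.9
```

>>> carry_out([
  [0,0,0.04,0,255],
  [0,0,0.08,0,255],
  [0,0,0.1,0,255],
  [0,0,0.1,0,255],
])

```text
time_s: 39.55
position: [0.6027, 0.1166, 0.1387]
tcp_rot: [0.001, 0.0, 1.0, 0.0]
wrist_force: [-6.9, 2.6, 16.6]
width: 0.187
gripper_force: 54.9
```

The cap is home: it won't go further down and the reaction force is rising. I'll release and rise.

>>> carry_out([
  [0,0,-0.06,0,255],
  [0,0,-0.06,0,110],
  [0,0,-0.06,0,110],
  [0,0,-0.06,0,110],
  [0,0,-0.06,0,110],
  [0,0,-0.5,0,110],
  [0,0,-1.6,0,110],
  [0,0,-3.0,0,110],
  [0,0,-3.0,0,110],
  [0,0,-3.0,0,110],
])

```text
time_s: 40.55
position: [0.6028, 0.116, 0.2128]
tcp_rot: [0.002, 0.0, 1.0, 0.0]
wrist_force: [-0.2, 0.5, -0.8]
width: 0.563
gripper_force: 0.0
```

```bash
python3 - <<'E'
from h import *
c=cap('wrist','w5.png')
print(proj(c,[.602,.1165,.138]),manip.get_obs()['width'])
print(go([.485,.2635,.21],90),go([.485,.2635,.0396],90)[0])
a=cap('top','top3.png')
t=cv2.imread('pics/top2.png')
d=cv2.absdiff(t,cv2.imread('pics/top3.png'))[190:250,110:180].max(2);print(d.mean(),(d>60).sum())
E
```

```text
[262.13069152 209.11231245] 0.5703152628607275
(array([4.676, 5.901, 0.04 ]), np.float64(-0.004), 'phi now 90.0', array([0.6018, 0.1159, 0.2111])) [4.681 5.901 6.856]
76.66380952380952 1731
```

>>> carry_out([
  [4.68,5.9,0,0,110],
  [4.68,5.9,0,0,110],
  [4.68,5.9,0,0,110],
  [4.68,5.9,0,0,110],
  [4.68,5.9,0,0,110],
  [4.68,5.9,0,0,110],
  [4.68,5.9,1.8,0,110],
  [4.68,5.9,3.6,0,110],
  [4.68,5.9,5.2,0,110],
  [4.68,5.9,6.3,0,110],
  [4.68,5.9,6.86,0,110],
  [4.68,5.9,6.86,0,110],
  [4.68,5.9,6.86,0,255],
  [4.68,5.9,6.86,0,255],
  [4.68,5.9,6.86,0,255],
  [4.68,5.9,6.86,0,255],
  [4.68,5.9,6.86,0,255],
  [4.68,5.9,6.86,0,255],
  [4.68,5.9,6.86,0,255],
], squeeze=55)

```text
time_s: 42.55
position: [0.4853, 0.2638, 0.0398]
tcp_rot: [0.001, 0.0, 1.0, 0.0]
wrist_force: [0.4, 0.0, 4.7]
width: 0.187
gripper_force: 54.9
```

```bash
python3 - <<'E'
from h import *
print(go([.612,.0258,.162],90))
E
```

```text
(array([-5.076, -9.516, -4.886]), np.float64(-0.002), 'phi now 90.0', array([0.4853, 0.2638, 0.0398]))
```

>>> carry_out([
  [0,0,-1.5,0,255],
  [0,0,-3.3,0,255],
  [0,0,-5.1,0,255],
  [0,0,-6.8,0,255],
  [-5.08,-9.52,-6.8,0,255],
  [-5.08,-9.52,-6.8,0,255],
  [-5.08,-9.52,-6.8,0,255],
  [-5.08,-9.52,-6.8,0,255],
  [-5.08,-9.52,-6.8,0,255],
  [-5.08,-9.52,-6.8,0,255],
  [-5.08,-9.52,-6.8,0,255],
  [-5.08,-9.52,-6.8,0,255],
  [-5.08,-9.52,-6.8,0,255],
  [-5.08,-9.52,-5.8,0,255],
  [-5.08,-9.52,-4.9,0,255],
  [-5.08,-9.52,-4.9,0,255],
  [-5.08,-9.52,-4.9,0,255],
])

```text
time_s: 44.25
position: [0.6111, 0.0268, 0.1617]
tcp_rot: [-0.001, -0.001, 1.0, 0.0]
wrist_force: [0.2, -0.1, -0.3]
width: 0.191
gripper_force: 54.9
```

>>> carry_out([
  [0,0,0,0,255],
  [0,0,0.2,0,255],
  [0,0,0.4,0,255],
  [0,0,0.55,0,255],
  [0,0,0.6,0,255],
  [0,0,0.6,0,255],
])

```text
time_s: 44.85
position: [0.6115, 0.0254, 0.1462]
tcp_rot: [-0.0, 0.0, 1.0, 0.0]
wrist_force: [0.0, 0.3, -0.1]
width: 0.192
gripper_force: 54.9
```

>>> carry_out([
  [0,0,0.08,0,255],
  [0,0,0.16,0,255],
  [0,0,0.24,0,255],
  [0,0,0.3,0,255],
  [0,0,0.36,0,255],
  [0,0,0.42,0,255],
  [0,0,0.44,0,255],
  [0,0,0.44,0,255],
])

```text
time_s: 45.65
position: [0.6127, 0.0255, 0.1387]
tcp_rot: [0.001, 0.0, 1.0, -0.0]
wrist_force: [-6.0, 0.8, 16.6]
width: 0.188
gripper_force: 55.0
```

Home as before. Release and rise, then fetch cap B.

>>> carry_out([
  [0,0,-0.06,0,255],
  [0,0,-0.06,0,110],
  [0,0,-0.06,0,110],
  [0,0,-0.06,0,110],
  [0,0,-0.06,0,110],
  [0,0,-0.5,0,110],
  [0,0,-1.6,0,110],
  [0,0,-3.0,0,110],
  [0,0,-3.0,0,110],
  [0,0,-3.0,0,110],
])

```text
time_s: 46.65
position: [0.6127, 0.0254, 0.2127]
tcp_rot: [0.002, 0.0, 1.0, -0.0]
wrist_force: [0.5, -0.7, -0.1]
width: 0.569
gripper_force: 0.0
```

```bash
python3 - <<'E'
from h import *
print(go([.4995,.3795,.0398],90))
a=cap('top','top4.png')
t=cv2.imread('pics/top2.png').astype(int);n=cv2.imread('pics/top4.png').astype(int)
print(np.abs(n-t)[205:240,108:140].max(2).mean())
E
```

```text
(array([ 4.556, 14.166,  6.897]), np.float64(-0.003), 'phi now 90.0', array([0.6127, 0.0254, 0.2127]))
24.0
```

>>> carry_out([
  [4.55,14.17,0,0,110],
  [4.55,14.17,0,0,110],
  [4.55,14.17,0,0,110],
  [4.55,14.17,0,0,110],
  [4.55,14.17,0,0,110],
  [4.55,14.17,0,0,110],
  [4.55,14.17,0,0,110],
  [4.55,14.17,0,0,110],
  [4.55,14.17,0,0,110],
  [4.55,14.17,0,0,110],
  [4.55,14.17,0,0,110],
  [4.55,14.17,0,0,110],
])

```text
time_s: 47.9
position: [0.4987, 0.3783, 0.2103]
tcp_rot: [-0.0, 0.001, 1.0, -0.0]
wrist_force: [-0.3, -0.5, -1.0]
width: 0.566
gripper_force: 0.0
```

```bash
python3 - <<'E'
from h import *
c=cap('wrist','w6.png');u=proj(c,[.4995,.3795,.039]);print(u)
print(go([.4995,.3795,.0398],90))
x,y=u.astype(int)-60
cv2.imwrite('pics/w6c.png',cv2.resize(cv2.imread('pics/w6.png')[y:y+120,x:x+120],None,fx=4,fy=4));print(x,y)
E
```

```text
[262.21810025 182.87709521]
(array([-0.033,  0.045,  6.828]), np.float64(-0.023), 'phi now 89.9', array([0.4987, 0.3784, 0.2105]))
202 122
```

View pics/w6c.png

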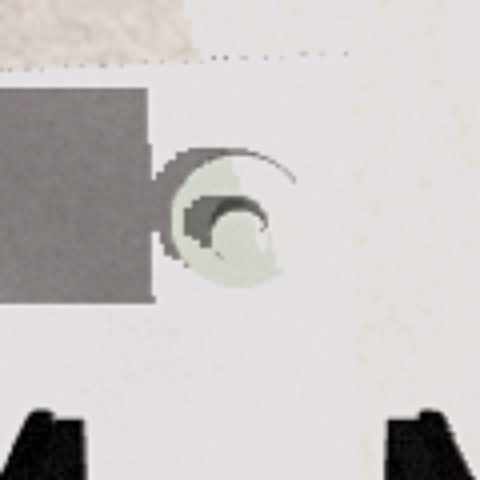

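The knob sits at (262,181), within 2 px of the prediction, and the cap stands upright. Descending to grasp it.

>>> carry_out([
  [0,0.03,1.8,0,110],
  [0,0.03,3.6,0,110],
  [0,0.03,5.2,0,110],
  [0,0.03,6.3,0,110],
  [0,0.03,6.83,0,110],
  [0,0.03,6.83,0,110],
  [0,0.03,6.83,0,255],
  [0,0.03,6.83,0,255],
  [0,0.03,6.83,0,255],
  [0,0.03,6.83,0,255],
  [0,0.03,6.83,0,255],
  [0,0.03,6.83,0,255],
  [0,0.03,6.83,0,255],
], squeeze=55)

```text
time_s: 49.25
position: [0.4985, 0.3808, 0.0406]
tcp_rot: [0.0, 0.0, 1.0, 0.0]
wrist_force: [0.0, -0.1, 3.2]
width: 0.187
gripper_force: 54.8
```

```bash
python3 - <<'E'
from h import *
print(go([.6225,-.0654,.162],90))
E
```

```text
(array([ -4.969, -17.844,  -4.863]), np.float64(-0.003), 'phi now 90.0', array([0.4985, 0.3808, 0.0406]))
```

>>> carry_out([
  [0,0,-1.5,0,255],
  [0,0,-3.3,0,255],
  [0,0,-5.1,0,255],
  [0,0,-6.8,0,255],
  [-4.97,-17.84,-6.8,0,255],
  [-4.97,-17.84,-6.8,0,255],
  [-4.97,-17.84,-6.8,0,255],
  [-4.97,-17.84,-6.8,0,255],
  [-4.97,-17.84,-6.8,0,255],
  [-4.97,-17.84,-6.8,0,255],
  [-4.97,-17.84,-6.8,0,255],
  [-4.97,-17.84,-6.8,0,255],
  [-4.97,-17.84,-6.8,0,255],
  [-4.97,-17.84,-6.8,0,255],
  [-4.97,-17.84,-6.8,0,255],
  [-4.97,-17.84,-6.8,0,255],
  [-4.97,-17.84,-5.8,0,255],
  [-4.97,-17.84,-4.9,0,255],
  [-4.97,-17.84,-4.9,0,255],
  [-4.97,-17.84,-4.9,0,255],
])

```text
time_s: 51.25
position: [0.6217, -0.0637, 0.1624]
tcp_rot: [-0.001, -0.001, 1.0, 0.0]
wrist_force: [0.4, 0.5, 0.3]
width: 0.19
gripper_force: 54.8
```

>>> carry_out([
  [0,0,0,0,255],
  [0,0,0.2,0,255],
  [0,0,0.4,0,255],
  [0,0,0.55,0,255],
  [0,0,0.6,0,255],
  [0,0,0.6,0,255],
])

```text
time_s: 51.85
position: [0.622, -0.0656, 0.147]
tcp_rot: [-0.0, 0.0, 1.0, 0.0]
wrist_force: [0.6, -0.7, -0.5]
width: 0.192
gripper_force: 54.8
```

>>> carry_out([
  [0,0,0.08,0,255],
  [0,0,0.16,0,255],
  [0,0,0.24,0,255],
  [0,0,0.3,0,255],
  [0,0,0.36,0,255],
  [0,0,0.42,0,255],
  [0,0,0.44,0,255],
  [0,0,0.44,0,255],
])

```text
time_s: 52.65
position: [0.6233, -0.0657, 0.1395]
tcp_rot: [0.001, 0.0, 1.0, -0.0]
wrist_force: [-4.1, 0.8, 16.1]
width: 0.186
gripper_force: 54.9
```

>>> carry_out([
  [0,0,-0.06,0,255],
  [0,0,-0.06,0,110],
  [0,0,-0.06,0,110],
  [0,0,-0.06,0,110],
  [0,0,-0.06,0,110],
  [0,0,-0.5,0,110],
  [0,0,-1.6,0,110],
  [0,0,-3.5,0,110],
  [0,0,-4.5,0,110],
  [5,8,-4.5,0,110],
  [5,8,-4.5,0,110],
  [5,8,-4.5,0,110],
  [5,8,-4.5,0,110],
  [5,8,-4.5,0,110],
  [5,8,-4.5,0,110],
  [5,8,-4.5,0,110],
  [5,8,-4.5,0,110],
  [5,8,-4.5,0,110],
])

```text
time_s: 54.45
position: [0.498, 0.1335, 0.2491]
tcp_rot: [0.0, 0.001, 1.0, -0.0]
wrist_force: [0.6, -0.5, -0.4]
width: 0.572
gripper_force: 0.0
```

```bash
python3 - <<'E'
from h import *
a=cap('top','top5.png');im=a['image']
t=cv2.cvtColor(cv2.imread('pics/top.png'),cv2.COLOR_BGR2GRAY);n=cv2.cvtColor(im,cv2.COLOR_RGB2GRAY)
# tray: what differs from the empty tray
m=(cv2.absdiff(t,n)>25).astype('uint8')
k,l,s,ce=cv2.connectedComponentsWithStats(m[190:262,335:430])
for i in range(1,k):
    if s[i,4]>20: print('tray blob',s[i],ray(a,ce[i][0]+335,ce[i][1]+190,.03).round(3))
# dish and wash bottle unmoved
for nm,(x,y,w,h) in dict(dish=(353,133,40,40),wash=(125,120,45,36)).items():
    g,_=cv2.phaseCorrelate(t[y:y+h,x:x+w].astype('float32'),n[y:y+h,x:x+w].astype('float32'));print(nm,g)
s=cap('side','s6.png');g=cv2.cvtColor(s['image'],cv2.COLOR_RGB2GRAY)
# flange gap: brightness down the axis of each bottle, predicted rows
for p in [(.602,.1163),(.6125,.0256),(.623,-.0656)]:
    print([proj(s,(*p,z)).round(1).tolist() for z in(.138,.118,.113)],[proj(a,(*p,.138)).round(1).tolist()])
    u,v=proj(s,(*p,.138));u=int(u)
    print(g[int(v)-8:int(v)+22,u])
E
```

```text
tray blob [   0    0   95   72 1760] [ 0.486 -0.333  0.03 ]
tray blob [11 28  6  8 29] [ 0.508 -0.239  0.03 ]
dish (-0.09520990979573796, 0.05948373141005092)
wash (0.41426970610821456, 0.03506491505449105)
[[226.9, 205.2], [227.2, 211.0], [227.2, 212.4]] [[213.4, 178.7]]
[ 84 131 166 180 182 177 175 177 178 178 173 154 127 115 113 119 137 162
 176 179 171 151 135 130 123 118 116 118 126 149]
[[246.7, 182.0], [246.7, 187.8], [246.7, 189.2]] [[251.0, 175.3]]
[78 46 37 39 38 39 39 39 39 40 36 38 39 39 37 40 47 55 56 45 39 38 34 29
 29 24 21 20 23 25]
[[264.6, 161.0], [264.3, 166.8], [264.3, 168.2]] [[288.6, 171.9]]
[17 11 12 15 13 14 17 16 16 16 16 17 21 20 24 27 33 38 36 35 32 25 26 32
 36 40 52 65 70 61]
```

The arm and its shadow cover the view. I'll move it aside once for a clean numeric check.

>>> carry_out([
  [8,14,0,0,110],
  [8,14,0,0,110],
  [8,14,0,0,110],
  [8,14,0,0,110],
  [8,14,0,0,110],
  [8,14,0,0,110],
  [8,14,0,0,110],
  [8,14,0,0,110],
  [8,14,0,0,110],
  [8,14,0,0,110],
  [8,14,0,0,110],
  [8,14,0,0,110],
])

```text
time_s: 55.75
position: [0.2986, 0.4834, 0.2488]
tcp_rot: [0.0, 0.001, 1.0, -0.0]
wrist_force: [0.1, -0.3, -0.2]
width: 0.563
gripper_force: 0.0
```

```bash
python3 - <<'E'
from h import *
print(manip.get_obs()['position'])
G=lambda f:cv2.cvtColor(cv2.imread('pics/'+f),cv2.COLOR_BGR2GRAY)
a=cap('top','top6.png');s=cap('side','s7.png')
m=(cv2.absdiff(G('top.png'),G('top6.png'))>22).astype('uint8')[190:262,335:430]
m=cv2.morphologyEx(m,cv2.MORPH_CLOSE,np.ones((3,3)))
k,l,st,ce=cv2.connectedComponentsWithStats(m)
for i in range(1,k):
    if st[i,4]>15: print('tray',st[i],ray(a,ce[i][0]+335,ce[i][1]+190,.03).round(3))
g=G('s7.png')
for p in [(.602,.1163),(.6125,.0256),(.623,-.0656)]:
    u,v=proj(s,(*p,.118));u,v=int(round(u)),int(round(v))
    print('side, rows from 12 above flange top:',g[v-12:v+14,u-1:u+2].mean(1).astype(int))
    print('top row',G('top6.png')[int(proj(a,(*p,.138))[1]),int(proj(a,(*p,.138))[0])-12:][:25])
E
```

```text
[0.2985735  0.48340474 0.24882194]
tray [ 11  23  20  14 103] [ 0.512 -0.253  0.03 ]
tray [34 30 17  9 47] [ 0.5   -0.308  0.03 ]
tray [61 32 16 12 59] [ 0.491 -0.378  0.03 ]
side, rows from 12 above flange top: [79 79 78 79 79 79 79 80 80 80 80 81 79 80 80 80 80 80 81 81 81 81 81 81
 81 81]
top row [ 97  91  54 140 154 163 161 163 165 161 164 163 163 165 164 120  96 103
 108 147 168 147 113  78  66]
side, rows from 12 above flange top: [89 91 84 71 61 57 56 56 56 57 57 56 56 58 56 57 56 58 56 57 57 56 57 56
 56 57]
top row [ 55 126 124 123 155 161 164 161 162 157 163 162 162 160 160 165 130  99
 106 157 165 152 105  63  75]
side, rows from 12 above flange top: [230 230 229 228 217 176 124  91  83  76  65  61  73  82  86  87  88  91
  87  76  63  58  56  57  57  56]
top row [124 115 127 141 160 164 162 156 149 138 158 166 160 164 160 136 105 151
 165 167 123  89  50  56  58]
```

All three stoppers read inside the tray, the caps sit on the bottles, and the three final TCP heights agree to within 1 mm. Handing in.

```bash
python3 -c "
from cell import manip
print(manip.hand_in())"
```

```text
the job is handed in; nothing more can be done
None
```

I handed the job in at about 56 s: all three stoppers are in the tray and each bottle has a vent cap pressed home, judged by final cap height and about 16 N of push-back, though no pass or fail came back and I had no clear final picture of the flanges.

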